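# Seat a specimen and find the socket for its clamp nut

### The job

Press the round specimen fully home, polished metal face up, in the empty recess of the specimen holder and let go of it. Then find, by trying, which of the three sockets fits the holder's middle nut (the one in line with that recess), and finish while still gripping that socket, pushed fully down over the nut and upright, with the two other sockets standing upright on their tray.

Things in the scene. Friction and masses are not known exactly. Their poses are not given: they have to be found in the camera images.
- puck: round specimen standing on the table: black resin puck, 30 mm diameter, 28 mm high, about 50 g, a small metal section showing in its top. Origin: centre of its underside, z up.
- holder: fixed aluminium plate 150 (x) by 220 (y) by 25 mm high. Three nuts stand in a row along its y, 70 mm apart, 35 mm to +x of its middle, each within a dark round collar; 14, 20 and 26 mm across flats, which one is in the middle varies. 40 mm to -x of its middle are three recesses in line with the nuts: outer two filled flush, middle one empty. Origin: centre of the underside, z up.
- recess_floor (a point): centre of the floor of the empty recess: 32 mm wide round hole, 16 mm deep, its mouth at the plate's top. The puck stands 12 mm proud when home. Axes as the holder's.
- nut_seat (a point): point on the middle nut's axis level with the plate's top, where the right socket's mouth rests when fully down; axes as the holder's. Heights above it: collar rim 9 mm (50 mm across), nut 15, 8 mm stud 20. One pair of nut flats is square to holder x (repeats every 60 deg). Too small a socket stops on the nut, 15 mm up; too large on the collar, 9 mm up. Right one: 0.9 mm play a side.
- tray: flat black rubber socket tray fixed to the table, 270 (x) by 110 (y) by 8 mm, no rim, the three sockets standing in a row along its x, 80 mm apart; a loose washer lies near one corner. Origin: centre of its underside, z up.
- socket_small: steel socket, 73 mm tall, 120 g, standing mouth down on the tray. Lower 24 mm: hexagonal barrel, open below, opening 15.8 mm across flats, 24 mm deep, 25 mm over outer corners; round cap to 30 mm; from 30 to 72 mm a 22 mm square adapter to grip. Origin: centre of the mouth, z up; x square to a pair of opening flats and of adapter faces. Its place in the row varies.
- socket_middle: steel socket, 73 mm tall, 150 g, standing mouth down on the tray. Lower 24 mm: hexagonal barrel, open below, opening 21.8 mm across flats, 24 mm deep, 32 mm over outer corners; round cap to 30 mm; from 30 to 72 mm a 22 mm square adapter to grip. Origin: centre of the mouth, z up; x square to a pair of opening flats and of adapter faces. Its place in the row varies.
- socket_large: steel socket, 73 mm tall, 180 g, standing mouth down on the tray. Lower 24 mm: hexagonal barrel, open below, opening 27.8 mm across flats, 24 mm deep, 39 mm over outer corners; round cap to 30 mm; from 30 to 72 mm a 22 mm square adapter to grip. Origin: centre of the mouth, z up; x square to a pair of opening flats and of adapter faces. Its place in the row varies.
There are look-alikes about, which are no part of the job. Leave any turquoise or white look-alike of the puck alone.

How it is judged (in metres and radians):
On the way, in this order (a step that is already met when the one before it is completed fails the run):
1. the specimen is fully home in the empty recess and let go (z of puck in the frame of recess_floor below 0.0025 m and horizontal distance between puck and recess_floor below 0.004 m and angle between puck's own z axis and vertical below 0.08 rad and contact force between the fingers and puck below 0.3 N), for 0.2 s.
2. a gripped socket is fully down over the middle nut (((z of socket_small in the frame of nut_seat between -0.004 and 0.004 m and horizontal distance between socket_small and nut_seat below 0.004 m and angle between socket_small's own z axis and vertical below 0.1 rad and contact force between the fingers and socket_small above 2 N) or (z of socket_middle in the frame of nut_seat between -0.004 and 0.004 m and horizontal distance between socket_middle and nut_seat below 0.004 m and angle between socket_middle's own z axis and vertical below 0.1 rad and contact force between the fingers and socket_middle above 2 N) or (z of socket_large in the frame of nut_seat between -0.004 and 0.004 m and horizontal distance between socket_large and nut_seat below 0.004 m and angle between socket_large's own z axis and vertical below 0.1 rad and contact force between the fingers and socket_large above 2 N))), for 0.2 s.
At the end, for the whole second after the job is handed in: Specimen within 2.5 mm of the recess floor and 4 mm of its axis, tilt under 0.08 rad; a socket gripped (over 2 N), its mouth within 4 mm of the middle nut's seat in height and sideways, tilt under 0.1 rad (only the fitting one can get there); the other two upright (0.12 rad) on the tray (z of puck in the frame of recess_floor below 0.0025 m and horizontal distance between puck and recess_floor below 0.004 m and angle between puck's own z axis and vertical below 0.08 rad and ((z of socket_small in the frame of nut_seat between -0.004 and 0.004 m and horizontal distance between socket_small and nut_seat below 0.004 m and angle between socket_small's own z axis and vertical below 0.1 rad and contact force between the fingers and socket_small above 2 N and x of socket_middle in the frame of tray between -0.135 and 0.135 m and y of socket_middle in the frame of tray between -0.055 and 0.055 m and z of socket_middle in the frame of tray between 0.004 and 0.013 m and angle between each of socket_middle, socket_large's own z axis and vertical below 0.12 rad and x of socket_large in the frame of tray between -0.135 and 0.135 m and y of socket_large in the frame of tray between -0.055 and 0.055 m and z of socket_large in the frame of tray between 0.004 and 0.013 m) or (z of socket_middle in the frame of nut_seat between -0.004 and 0.004 m and horizontal distance between socket_middle and nut_seat below 0.004 m and angle between socket_middle's own z axis and vertical below 0.1 rad and contact force between the fingers and socket_middle above 2 N and x of socket_small in the frame of tray between -0.135 and 0.135 m and y of socket_small in the frame of tray between -0.055 and 0.055 m and z of socket_small in the frame of tray between 0.004 and 0.013 m and angle between each of socket_small, socket_large's own z axis and vertical below 0.12 rad and x of socket_large in the frame of tray between -0.135 and 0.135 m and y of socket_large in the frame of tray between -0.055 and 0.055 m and z of socket_large in the frame of tray between 0.004 and 0.013 m) or (z of socket_large in the frame of nut_seat between -0.004 and 0.004 m and horizontal distance between socket_large and nut_seat below 0.004 m and angle between socket_large's own z axis and vertical below 0.1 rad and contact force between the fingers and socket_large above 2 N and x of socket_small in the frame of tray between -0.135 and 0.135 m and y of socket_small in the frame of tray between -0.055 and 0.055 m and z of socket_small in the frame of tray between 0.004 and 0.013 m and angle between each of socket_small, socket_middle's own z axis and vertical below 0.12 rad and x of socket_middle in the frame of tray between -0.135 and 0.135 m and y of socket_middle in the frame of tray between -0.055 and 0.055 m and z of socket_middle in the frame of tray between 0.004 and 0.013 m))); the arm keeps its last pose, push and grip.
It also fails if it takes over 61 s, if anything falls off the work surface, if the arm or the gripper's body presses on something with over 40 N, if the wrist force passes 120 N, or if a joint passes its speed limit or range.

### The arm

A 6-joint arm with a two-finger parallel gripper is mounted at the origin on the work surface. World frame = base frame: x ahead of the robot, y to its left, z up, the work surface at z = 0. Lengths are in mm, angles in degrees, forces in N, time in s.
With the tool pointing down it reaches from about 300 to 850 mm from the base axis. Payload 4.2 kg.
Tool frame: the origin (TCP) lies on the centre line of the jaws, within the pads' length; the fingertips stand 14 mm ahead of it and the grasp point (between the pads) lies 5 mm behind it; z points along the fingers, y is the line along which they close (so a half turn about z gives the same grasp; the last joint's range is limited). The gripper opens to 91 mm and grips with 3 to 60 N. Pads are 32 mm wide; open, the fingers measure 118 mm over their backs; the gripper's body (76 mm by 178 mm) begins 60 mm behind the grasp point.
Start: joints at [-66.921, 18.312, 89.639, -0, 72.044, -1.146], TCP at [235.937, -524.384, 203.376] pointing down, gripper open.
Joint ranges: [-177.97, 177.97], [-48.28, 115.42], [12.27, 149.76], [-77.06, 257.06], [2.81, 150.46], [-146.56, 146.56]. Speed limits (degrees/s): [147.25, 147.25, 180, 180, 180, 180].

### API

Orientations are given as [roll, pitch, yaw] about the fixed x, y, z axes, in that order (R = Rz(yaw) Ry(pitch) Rx(roll)).
In Python, from workcell import env gives the robot as it stands.
- The arm moves only by the tool arm_command, never from a script. Its argument "motion" is a list of rows, each an object with "offset": the shift along the tool's x, y, z in m, a list of three; "spin": the turn about the tool's z in rad. In form: [{"offset": [tx, ty, tz], "spin": spin}, ...]. A call has 1 to 5 rows; each row shifts and turns the commanded pose from where the row before left it, along the tool's axes as they then stand; what a row does not reach is not made up. A row lasts 1/8 s, in which the tool goes at most 62.5 mm and 10.7 degrees, less where a joint would pass 70% of its speed; a pose out of reach is approached as far as the arm can. A call with a gripper value outside its range is refused whole. "jaw" is the finger opening in m, from 0 to 0.0912, set as the call begins (left out, the last holds). The fingers move at their own pace and stop on an object; "newtons" is the grip in N (left out, the last holds). Time passes only in rows, so rows that do not move let the fingers close. It gives the time, the measured TCP pose, the force, the opening and the grip force at its end, in the units of the state.
- env.state(): the state, without advancing time (a new reading comes with each control period).
- env.grab_frame(name): name is "scene" or "side" or "wrist"; returns (picture, depth): 480x640x3 uint8, blue, green, red; 480x640 float32, mm along the optical axis (not along the pixel's ray), 0 where there is no reading.
- env.camera_model(name): a dict with "fx", "fy", "cx", "cy" (pixels), "eye" and "rotation" of the camera in the world; the wrist camera has in their place "hand_eye" (4x4, takes a point from camera to tool coordinates, whose origin is the TCP and whose axes are the flange's). Camera axes: x right, y down, z forward; pixel columns grow to the right and rows downward; lengths in mm; the calibration is good to about 2 mm. A picture is of the moment at which its call begins: read the wrist's pose just before it. camera_model takes no time and is no camera call.
- env.job_done(): hands the job in; it is judged then, once.
Trained networks look in the newest picture that a camera, given by its name, has taken for a name from the list of things; names that differ only in an ending like _2 or _b are one class to them, and where a whole thing is asked for, a point or a joint stands for the part that bears it (a point fixed in the world has none). Each returns a list of dicts, best first, with "score" (0 to 1); they miss things now and then, are a little off and sometimes report something else, mostly with a low value. They report only what shows in the picture. A call takes as long as a camera call. They do not tell look-alikes from the thing itself.
- env.boxes_of(camera, target): "bbox" ([left, top, right, bottom] in pixels, round what is visible of it).
- env.pinpoint(camera, target): "location" ([column, row] in pixels: a listed point, or the origin of a listed thing).
The state is a dict: "time_s": time; "qpos": joint angles; "qvel": joint speeds; "effort": joint torques, N m; "ee_pos": TCP position; "ee_rot": TCP orientation; "force": force on the tool from outside, world axes, zero at the start; "torque": the same for the moment, N m; "gripper_width": finger opening in mm; "gripper_force": force on a finger pad.
Only numpy, scipy, OpenCV 4.12 (cv2) and the standard library are available. Lean on these libraries where they do the work, as an engineer would, in place of code of your own. Each camera call takes 0.05 s, during which the arm holds its last target. There are 200 camera calls.

## Working session

There is one attempt and no reset: what is moved stays moved. The work goes in short steps, Python scripts to look and compute and a tool call to move; the robot and the scene stay as the last step left them, time stands still between calls to the robot, and variables do not carry over. Pictures are saved under pics/ and viewed, at most 10 in all, crops included, and the job is handed in when it is done.

Besides the shell and the picture viewer there is one more tool, called as a command line: name --argument value ..., lists and objects as JSON in quotes. arm_command: Moves the arm, as the interface text tells. Its arguments: {"type":"object","properties":{"motion":{"type":"array"},"jaw":{"type":"number"},"newtons":{"type":"number"}},"required":["motion"]}

```bash
ls; mkdir -p pics
cat > h.py <<'E'
import numpy as np, cv2
from scipy.spatial.transform import Rotation as R
from workcell import env
def pose(st=None):
    st=st or env.state(); T=np.eye(4); T[:3,:3]=R.from_euler('xyz',st['ee_rot'],degrees=True).as_matrix(); T[:3,3]=st['ee_pos']; return T
def cam(n,T=None):
    m=env.camera_model(n); 
    if n=='wrist': C=(pose() if T is None else T)@np.array(m['hand_eye'])
    else:
        C=np.eye(4); C[:3,:3]=np.array(m['rotation']); C[:3,3]=m['eye']
    return m,C
def at_z(m,C,px,z):   # ray meets plane z
    d=C[:3,:3]@np.array([(px[0]-m['cx'])/m['fx'],(px[1]-m['cy'])/m['fy'],1]); return C[:3,3]+d*(z-C[2,3])/d[2]
def cloud(m,C,D):
    v,u=np.mgrid[:480,:640]; P=np.stack([(u-m['cx'])/m['fx']*D,(v-m['cy'])/m['fy']*D,D],-1); P=P@C[:3,:3].T+C[:3,3]; P[D==0]=np.nan; return P
def proj(m,C,p):
    q=C[:3,:3].T@(np.array(p)-C[:3,3]); return m['fx']*q[0]/q[2]+m['cx'],m['fy']*q[1]/q[2]+m['cy']
E
python3 - <<'E'
from h import *
print(env.state())
for n in ['scene','side','wrist']:
    print(n,env.camera_model(n))
    I,D=env.grab_frame(n); m,C=cam(n); cv2.imwrite(f'pics/{n}0.png',I); np.save(f'pics/{n}0.npy',D)
    if n=='wrist': continue
    for t,z in [('puck',0),('recess_floor',9),('nut_seat',25),('holder',0),('tray',0),('socket_small',8),('socket_middle',8),('socket_large',8)]:
        for r in env.pinpoint(n,t)[:3]: print(t,round(r['score'],2),np.round(r['location']),np.round(at_z(m,C,r['location'],z)))
a=cv2.imread('pics/scene0.png');b=cv2.imread('pics/side0.png')
E
```

```text
pics
{'time_s': 0.0, 'qpos': array([-6.69209563e+01,  1.83516807e+01,  8.97053772e+01, -5.52956662e-04,
        7.20425775e+01, -1.14666156e+00]), 'qvel': array([ 0.05715792,  0.03061298,  0.00596724,  0.1206602 , -0.00474885,
       -0.02243631]), 'effort': array([ 1.47736740e-03, -4.12454081e+01, -2.31971884e+01,  7.28842034e-02,
        4.58280765e-02, -1.73732460e-04]), 'ee_pos': array([ 235.73255414, -523.89927808,  202.52685838]), 'ee_rot': array([-1.79900374e+02, -1.46825478e-03,  2.42258750e+01]), 'force': array([ 0.017229  , -0.04653663, -0.01153773]), 'torque': array([ 0.03768667, -0.02517497,  0.00816578]), 'gripper_force': 0.0, 'gripper_width': 90.9749809100779}
scene {'fx': 438.9094255747827, 'fy': 438.9094255747827, 'cx': 318.87025588678995, 'cy': 250.0083721536594, 'eye': array([ 936.96002132, -640.39192037,  704.45407262]), 'rotation': array([-128.96821207,    0.98504989,   30.64540521])}
puck 0.68 [356. 208.] [  233. -1345.     0.]
puck 0.49 [376. 194.] [  233. -1345.     0.]
puck 0.42 [379. 213.] [  233. -1345.     0.]
recess_floor 0.85 [306. 268.] [  242. -1336.   
[... 762 characters left out ...]
   9.]
nut_seat 0.73 [295. 237.] [-272.   11.   25.]
holder 0.86 [309. 253.] [-297.  -14.    0.]
tray 0.59 [378. 169.] [-297.  -14.    0.]
socket_small 0.61 [416. 175.] [-289.   -6.    8.]
socket_large 0.77 [348. 161.] [-289.   -6.    8.]
wrist {'fx': 425.9846828426285, 'fy': 425.9846828426285, 'cx': 326.7857418663666, 'cy': 241.97297150242184, 'hand_eye': array([[ 1.56074186e-04, -9.66394156e-01, -2.57064800e-01,
         7.33527682e+01],
       [ 9.99999480e-01, -1.08334195e-04,  1.01440429e-03,
         8.01575717e-01],
       [-1.00816329e-03, -2.57064824e-01,  9.66393636e-01,
        -1.81628436e+02],
       [ 0.00000000e+00,  0.00000000e+00,  0.00000000e+00,
         1.00000000e+00]])}
```

View pics/scene0.png

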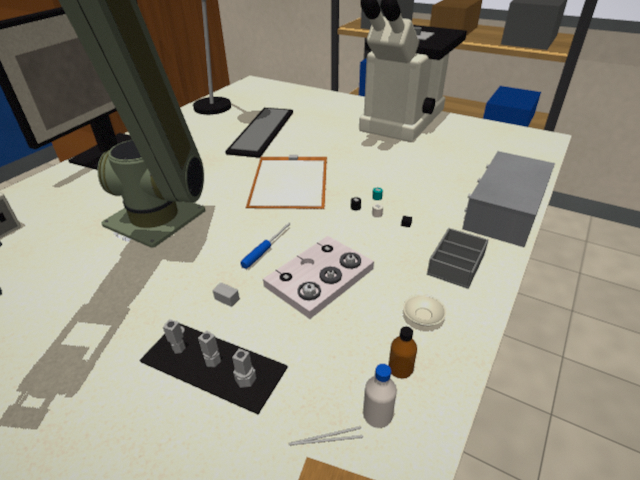

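View pics/side0.png

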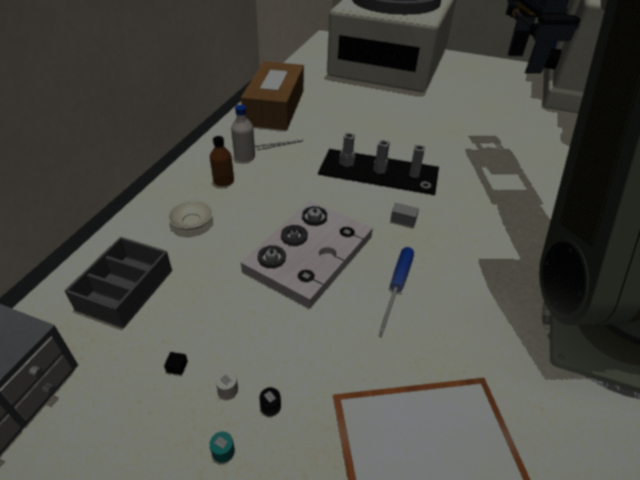

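Candidates for the puck in the scene view: a black round one at (356,203), turquoise (377,193), white (377,210) and a black cube (406,221). In the side view they are at (270,401), (222,445), (227,386) and (176,362). I choose the black round one. The holder is at (319,275) with its empty recess at (306,263). The tray is at (213,364), with sockets at (176,337), (210,349) and (243,367).

```bash
sed -i "s/np.array(m\['rotation'\]); C/R.from_euler('xyz',m['rotation'],degrees=True).as_matrix(); C/" h.py
python3 - <<'E'
from h import *
px={'scene':{'puck_top':((356,200),28),'recess':((306,263),25),'nut':((332,279),25),'holder':((319,275),0),'tray':((212,364),0),'s1':((179,349),8),'s2':((213,360),8),'s3':((248,375),8)},
'side':{'puck_top':((270,396),28),'recess':((325,261),9),'nut':((295,237),25),'holder':((309,253),0),'tray':((378,169),0),'s1':((416,175),8),'s3':((348,161),8)}}
for n in px:
    m,C=cam(n)
    D=np.load(f'pics/{n}0.npy'); P=cloud(m,C,D)
    for k,(p,z) in px[n].items(): print(n,k,np.round(at_z(m,C,p,z)),np.round(P[p[1],p[0]]))
    # holder top yaw from cloud
    c=np.array(at_z(m,C,px[n]['holder'][0],0))[:2]
    M=(P[...,2]>18)&(P[...,2]<31)&(np.linalg.norm(P[...,:2]-c,axis=-1)<140)
    r=cv2.minAreaRect(P[M][:,:2].astype(np.float32)); print('holder rect',r)
    c=np.array(at_z(m,C,px[n]['tray'][0],0))[:2]
    I=cv2.imread(f'pics/{n}0.png'); M=(I.max(-1)<45)&(P[...,2]<14)&(np.linalg.norm(P[...,:2]-c,axis=-1)<155)
    print('tray rect',cv2.minAreaRect(P[M][:,:2].astype(np.float32)))
I=cv2.imread('pics/side0.png')[340:470,150:300]
cv2.imwrite('pics/crop1.png',cv2.resize(I,None,fx=4,fy=4,interpolation=2))
E
```

```text
scene puck_top [477. 320.  28.] [476. 323.  25.]
scene recess [497.  19.  25.] [486.  36.   7.]
scene nut [578.   1.  25.] [582.  -5.  31.]
scene holder [531.  21.   0.] [549.  -7.  31.]
scene tray [ 481. -302.    0.] [ 493. -311.   18.]
scene s1 [ 405. -311.    8.] [ 413. -316.   18.]
scene s2 [ 482. -298.    8.] [ 494. -307.   27.]
scene s3 [ 562. -291.    8.] [ 579. -307.   40.]
holder rect ((535.6731567382812, 14.089523315429688), (223.33743286132812, 153.62684631347656), 77.42963409423828)
tray rect ((484.9775390625, -303.53643798828125), (269.42156982421875, 109.53211975097656), 5.69796895980835)
side puck_top [474. 322.  28.] [474. 323.  29.]
side recess [497.  31.   9.] [493.  46.  24.]
side nut [567.   8.  25.] [565.  13.  30.]
side holder [535.  14.   0.] [526.  39.  26.]
side tray [ 487. -312.    0.] [ 481. -283.   20.]
side s1 [ 397. -310.    8.] [ 396. -302.   14.]
side s3 [ 560. -305.    8.] [ 554. -284.   22.]
holder rect ((536.2225341796875, 16.15306854248047), (223.3261260986328, 153.16616821289062), 77.3313217163086)
tray rect ((482.71514892578125, -299.2017517089844), (266.7702331542969, 113.9979476928711), 5.7638373374938965)
```

View pics/crop1.png

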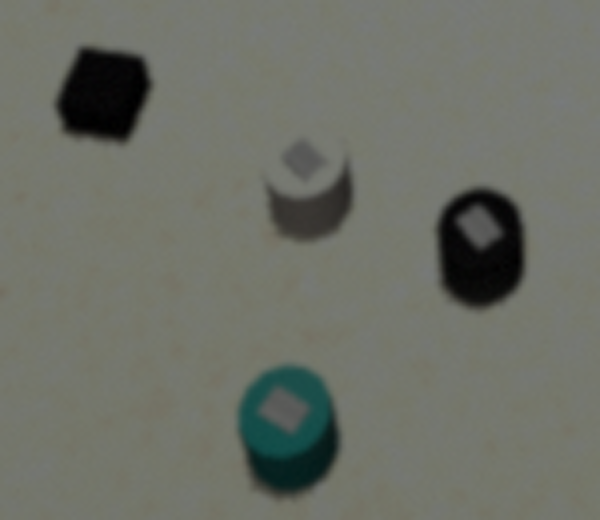

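The crop confirms it: the black round puck with the metal section is at crop (480,245), which is about (475,321) in the world. Moving there now.

arm_command --motion '[{"offset": [0.0377,-0.0448,0.003],"spin": 0},{"offset": [0.0377,-0.0448,0.003],"spin": 0},{"offset": [0.0377,-0.0448,0.003],"spin": 0},{"offset": [0.0377,-0.0448,0.003],"spin": 0},{"offset": [0.0377,-0.0448,0.003],"spin": 0}]' --jaw 0.06 --newtons 20

```text
time_s: 1.58
ee_pos: [316.3, -241.1, 188.5]
ee_rot: [179.9, -0.0, 24.2]
force: [1.1, -0.0, -0.7]
gripper_width: 60.1
gripper_force: 0.0
```

arm_command --motion '[{"offset": [0.0377,-0.0448,0.003],"spin": 0},{"offset": [0.0377,-0.0448,0.003],"spin": 0},{"offset": [0.0377,-0.0448,0.003],"spin": 0},{"offset": [0.0377,-0.0448,0.003],"spin": 0},{"offset": [0.0377,-0.0448,0.003],"spin": 0}]'

```text
time_s: 2.2
ee_pos: [396.4, 40.8, 173.7]
ee_rot: [180.0, -0.1, 24.2]
force: [0.8, -0.5, 0.2]
gripper_width: 60.3
gripper_force: 0.0
```

arm_command --motion '[{"offset": [0.0377,-0.0448,0.007],"spin": 0},{"offset": [0.0377,-0.0448,0.007],"spin": 0},{"offset": [0.0377,-0.0448,0.007],"spin": 0},{"offset": [0.0377,-0.0448,0.007],"spin": 0},{"offset": [0.0377,-0.0448,0.007],"spin": 0}]'

```text
time_s: 2.82
ee_pos: [476.3, 322.6, 138.2]
ee_rot: [180.0, -0.0, 24.3]
force: [0.7, -0.6, 0.6]
gripper_width: 59.9
gripper_force: 0.0
```

```bash
cat >> h.py <<'E'
def plan(p,yaw=None,T=None):
    T=pose() if T is None else T; d=T[:3,:3].T@(np.array(p)-T[:3,3]); y=np.degrees(np.arctan2(T[1,0],T[0,0]))
    s=0 if yaw is None else -np.radians((yaw-y+180)%360-180)
    print('yaw',round(y,1),'tool offset m',np.round(d/1000,4),'spin',round(s,4),'rows',max(np.linalg.norm(d)/60,abs(np.degrees(s))/10.5))
E
python3 - <<'E'
from h import *
st=env.state();print(st['time_s'],st['ee_pos'],st['ee_rot'])
T=pose();I,D=env.grab_frame('wrist'); m,C=cam('wrist',T); cv2.imwrite('pics/w1.png',I); P=cloud(m,C,D)
for t in ['puck']:
    for r in env.pinpoint('wrist',t): print(t,round(r['score'],2),np.round(r['location']),np.round(at_z(m,C,r['location'],0),1))
M=(np.abs(P[...,2]-28)<5).astype(np.uint8); n,l,s,c=cv2.connectedComponentsWithStats(M)
for i in range(1,n):
    if s[i,4]>200: q=P[l==i]; print(s[i,4],np.round((q.max(0)+q.min(0))/2,1),np.round(np.ptp(q,axis=0)),c[i], cv2.minEnclosingCircle(q[:,:2].astype(np.float32)))
E
```

```text
2.825 [476.29114939 322.55523052 138.16819763] [ 1.79984390e+02 -2.99080357e-02  2.42545751e+01]
puck 0.96 [320. 228.] [474.1 325.6   0. ]
puck 0.9 [243. 150.] [504.7 401.8   0. ]
puck 0.88 [362. 147.] [542.8 322.8   0. ]
1552 [543.6 322.6  26.9] [29. 29.  8.] [366.23840206 147.0625    ] ((543.500244140625, 322.6513977050781), 14.870689392089844)
1582 [506.5 402.8  27. ] [29. 30.  8.] [234.82806574 148.34955752] ((506.493896484375, 402.75555419921875), 14.97801685333252)
1351 [475.3 323.2  26.8] [30. 29.  8.] [323.96965211 236.19985196] ((475.34033203125, 323.0718994140625), 14.955801963806152)
3028 [540.3 106.1  25.7] [64. 54.  5.] [619.25495376 282.16215324] ((538.5533447265625, 103.15337371826172), 37.68230438232422)
```

View pics/w1.png

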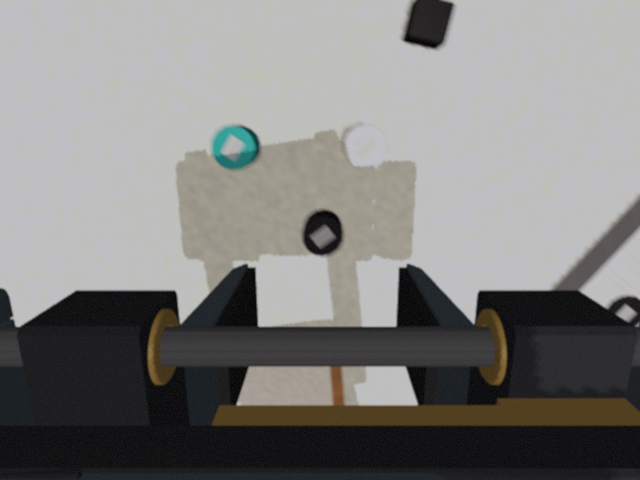

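The picture shows the black puck with its section at (322,232), turquoise (235,147), white (365,145) and the cube (428,20). Next I descend and grip it high, so the fingertips stay clear of the plate later.

arm_command --motion '[{"offset": [-0.0008,-0.001,0.05],"spin": 0},{"offset": [0,0,0.04],"spin": 0},{"offset": [0,0,0.0165],"spin": 0},{"offset": [0,0,0],"spin": 0}]'

```text
time_s: 3.42
ee_pos: [474.6, 320.5, 31.5]
ee_rot: [180.0, 0.1, 24.2]
force: [0.4, 0.5, 0.2]
gripper_width: 59.8
gripper_force: 0.0
```

arm_command --motion '[{"offset": [0,0,0],"spin": 0},{"offset": [0,0,0],"spin": 0},{"offset": [0,0,0],"spin": 0},{"offset": [0,0,0],"spin": 0}]' --jaw 0.02 --newtons 20

```text
time_s: 3.92
ee_pos: [474.9, 321.2, 32.3]
ee_rot: [-180.0, -0.0, 24.2]
force: [0.1, 0.2, -0.1]
gripper_width: 22.9
gripper_force: 0.0
```

arm_command --motion '[{"offset": [0,0,-0.05],"spin": 0},{"offset": [0,0,-0.05],"spin": 0},{"offset": [0,0,-0.01],"spin": 0},{"offset": [0,0,0],"spin": 0}]'

```text
time_s: 4.42
ee_pos: [474.7, 321.0, 142.1]
ee_rot: [-180.0, -0.0, 24.2]
force: [-0.1, -0.2, -0.5]
gripper_width: 19.9
gripper_force: 0.0
```

Run:
```python
from h import *
plan([497,24,140])
plan([497,24,140],-12.6)
```

```text
yaw 24.2 tool offset m [-0.1016  0.28    0.002 ] spin 0 rows 4.964619439505876
yaw 24.2 tool offset m [-0.1016  0.28    0.002 ] spin 0.6427 rows 4.964619439505876
```

The grip missed the puck, as the jaws closed below 30 mm. I'll look again.

Run:
```python
from h import *
st=env.state();print(st['time_s'],st['ee_pos'],st['ee_rot'])
T=pose();I,D=env.grab_frame('wrist'); m,C=cam('wrist',T); cv2.imwrite('pics/w2.png',I); P=cloud(m,C,D)
for r in env.pinpoint('wrist','puck'): print(round(r['score'],2),np.round(r['location']),np.round(at_z(m,C,r['location'],0),1))
M=(np.abs(P[...,2]-28)<5).astype(np.uint8); n,l,s,c=cv2.connectedComponentsWithStats(M)
for i in range(1,n):
    if s[i,4]>200: q=P[l==i]; print(s[i,4],np.round((q.max(0)+q.min(0))/2,1),np.round(np.ptp(q,axis=0)),c[i], cv2.minEnclosingCircle(q[:,:2].astype(np.float32)))
```

```text
4.425 [474.74059312 321.03685352 142.10539847] [-1.79997730e+02 -4.50047257e-02  2.42247376e+01]
0.96 [360. 146.] [540.9 322.6   0. ]
0.84 [320. 223.] [475.3 325.6   0. ]
0.64 [240. 148.] [503.1 403.1   0. ]
1553 [506.5 402.7  26.7] [29. 29.  7.] [234.94462331 145.06567933] ((506.35369873046875, 402.6867980957031), 14.927830696105957)
1529 [543.5 322.7  26.7] [29. 29.  7.] [364.67756704 143.73381295] ((543.544189453125, 322.58831787109375), 14.8728666305542)
1335 [475.4 323.1  27. ] [29. 30.  8.] [323.02172285 232.11535581] ((475.3481140136719, 323.0385437011719), 14.917914390563965)
5218 [529.9 106.6  25.7] [91. 66.  5.] [607.30893062 289.03162131] ((528.6466674804688, 115.6530990600586), 46.82996368408203)
```

View pics/w2.png

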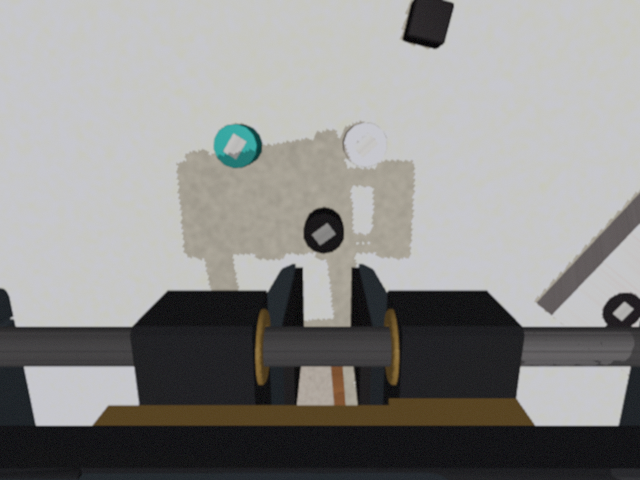

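The black puck is unmoved at (322,230) while the fingers closed at rows 265 and below. I'll check where the fingers really are in the tool frame from the wrist depth.

Run:
```python
from h import *
I,D=env.grab_frame('wrist'); m=env.camera_model('wrist'); P=cloud(m,np.array(m['hand_eye']),D)
for (a,b) in [(270,300),(358,390)]:
    q=P[262:292,a:b]; ok=(q[...,2]<60); q=q[ok]; print(len(q)); 
    if len(q): print(np.round(np.percentile(q,[0,5,50,95,100],axis=0),1))
for r in (268,275,282,290,300,310,325):
    print(r,[tuple(np.round(P[r,c])) for c in (285,292,300,362,370,378)])
print(np.round(D[[240,300,420],[320,320,320]]), env.state()['qpos'],env.state()['ee_pos'])
```

```text
655
[[ 16.  -19.5 -43.4]
 [ 17.1 -18.4 -41.5]
 [ 18.7 -14.  -30.8]
 [ 19.1 -10.  -14.5]
 [ 19.4  -9.2 -10.6]]
564
[[ 16.9  12.1 -95.2]
 [ 17.2  13.2 -42.3]
 [ 18.7  16.4 -31.6]
 [ 19.2  20.3 -15.4]
 [ 39.5  21.8  -9.8]]
268 [(np.float64(19.0), np.float64(-16.0), np.float64(-18.0)), (np.float64(19.0), np.float64(-13.0), np.float64(-18.0)), (np.float64(17.0), np.float64(-10.0), np.float64(-13.0)), (np.float64(19.0), np.float64(15.0), np.float64(-18.0)), (np.float64(19.0), np.float64(18.0), np.float64(-18.0)), (np.float64(-34.0), np.float64(42.0), np.float64(141.0))]
275 [(np.float64(19.0), np.float64(-15.0), np.float64(-26.0)), (np.float64(19.0), np.float64(-12.0), np.float64(-27.0)), (np.float64(17.0), np.float64(-10.0), np.float64(-22.0)), (np.float64(18.0), np.float64(15.0), np.float64(-25.0)), (np.float64(19.0), np.float64(18.0), np.float64(-26.0)), (np.float64(-39.0), np.float64(42.0), np.float64(140.0))]
282 [(np.float64(19.0), np.float64(-14.0), np.float64(-35.0)), (np.float64(17.0), np.float64(-12.0), np.float64(-29.0)), (np.float64(17.0), np.float64(-9.0), np.float64(-28.0)), 
[... 1020 characters left out ...]
9.0), np.float64(-31.0)), (np.float64(17.0), np.float64(12.0), np.float64(-54.0)), (np.float64(19.0), np.float64(14.0), np.float64(-59.0)), (np.float64(19.0), np.float64(17.0), np.float64(-59.0))]
325 [(np.float64(18.0), np.float64(-11.0), np.float64(-67.0)), (np.float64(17.0), np.float64(-9.0), np.float64(-66.0)), (np.float64(1.0), np.float64(-9.0), np.float64(-33.0)), (np.float64(17.0), np.float64(11.0), np.float64(-66.0)), (np.float64(17.0), np.float64(14.0), np.float64(-65.0)), (np.float64(19.0), np.float64(16.0), np.float64(-69.0))]
[304. 345.  72.] [ 3.29189694e+01  2.08191929e+01  9.54613317e+01 -6.05403392e-03
  6.39332935e+01  9.87003780e+01] [473.74762625 320.36408102 139.97096187]
```

The depth image puts the fingertips about 10 mm behind the reported TCP, not 14 mm ahead of it. That matches the miss, with the tips closing above the 28 mm puck. The real tips are therefore about 24 mm higher than stated, so I go lower in stages while checking force.

arm_command --motion '[{"offset": [0.0015,-0.0025,-0.0],"spin": 0},{"offset": [0,0,0.05],"spin": 0},{"offset": [0,0,0.05],"spin": 0},{"offset": [0,0,0.026],"spin": 0},{"offset": [0,0,0],"spin": 0}]' --jaw 0.06

```text
time_s: 5.2
ee_pos: [473.3, 322.9, 13.1]
ee_rot: [179.9, 0.4, 24.2]
force: [-0.7, 0.1, 0.6]
gripper_width: 59.8
gripper_force: 0.0
```

arm_command --motion '[{"offset": [0,0,0.005],"spin": 0},{"offset": [0,0,0],"spin": 0}]' --jaw 0.02

```text
time_s: 5.45
ee_pos: [475.7, 324.4, 11.7]
ee_rot: [-180.0, -0.1, 24.2]
force: [-0.3, -0.2, -0.4]
gripper_width: 42.9
gripper_force: 0.0
```

arm_command --motion '[{"offset": [0,0,0],"spin": 0},{"offset": [0,0,0],"spin": 0}]'

```text
time_s: 5.7
ee_pos: [475.6, 324.2, 11.7]
ee_rot: [-180.0, -0.1, 24.2]
force: [0.8, 0.1, 1.3]
gripper_width: 28.7
gripper_force: 20.0
```

Gripped. Next I lift and travel to a spot beside the recess, so that the recess shows in the wrist view together with the held puck.

arm_command --motion '[{"offset": [0,0,-0.04],"spin": 0},{"offset": [0,0,-0.03],"spin": 0},{"offset": [-0.0256,0.047,0],"spin": 0},{"offset": [-0.0256,0.047,0],"spin": 0},{"offset": [-0.0256,0.047,0],"spin": 0}]'

```text
time_s: 6.32
ee_pos: [462.7, 162.5, 81.2]
ee_rot: [180.0, -0.0, 24.3]
force: [0.6, 0.1, -1.0]
gripper_width: 28.6
gripper_force: 20.0
```

arm_command --motion '[{"offset": [-0.0256,0.047,0],"spin": 0},{"offset": [-0.0256,0.047,0],"spin": 0},{"offset": [-0.0256,0.047,0],"spin": 0},{"offset": [0,0,0],"spin": 0},{"offset": [0,0,0],"spin": 0}]'

```text
time_s: 6.95
ee_pos: [450.9, 4.0, 81.1]
ee_rot: [-180.0, -0.0, 24.2]
force: [-0.2, -0.2, -1.2]
gripper_width: 28.9
gripper_force: 20.0
```

Run:
```python
from h import *
st=env.state();print(st['time_s'],st['ee_pos'],st['ee_rot'],st['gripper_width'],st['gripper_force'])
T=pose();I,D=env.grab_frame('wrist'); m,C=cam('wrist',T); cv2.imwrite('pics/w3.png',I); np.save('pics/w3.npy',D);np.save('pics/w3T.npy',T)
P=cloud(m,C,D)
for t,z in [('puck',68),('recess_floor',9),('nut_seat',25),('holder',0)]:
    for r in env.pinpoint('wrist',t)[:3]: print(t,round(r['score'],2),np.round(r['location']),np.round(at_z(m,C,r['location'],z),1))
Q=cloud(m,np.array(m['hand_eye']),D)
M=((P[...,2]<22)&(P[...,2]>2)).astype(np.uint8); n,l,s,c=cv2.connectedComponentsWithStats(M)
for i in range(1,n):
    if s[i,4]>100: q=P[l==i]; print(s[i],np.round((q.max(0)+q.min(0))/2,1),np.round(np.ptp(q,axis=0)))
M=((Q[...,2]<-5)&(Q[...,2]>-28)&(abs(Q[...,1])<20)).astype(np.uint8); q=Q[M>0]; print('near puck top, tool',np.round(np.percentile(q,[1,50,99],axis=0),1))
```

```text
6.95 [450.91525206   4.01918785  81.05751474] [-1.79994043e+02 -4.09178689e-02  2.41778729e+01] 28.936614327303 20.000071227550507
puck 0.8 [324. 287.] [449.9   3.9  68. ]
recess_floor 0.56 [328. 171.] [496.6  22.6   9. ]
nut_seat 0.78 [415.  55.] [570.7   6.8  25. ]
[ 298  142   58   58 2546] [497.   23.8  14.2] [32. 32. 15.]
[ 52 283  72  34 738] [361.9 127.3  14.3] [ 7. 45.  7.]
[288 366  63  33 912] [372.1 -27.4  13.4] [ 6. 45. 17.]
near puck top, tool [[ -6.9 -18.6 -27.2]
 [  5.4   0.7 -16.5]
 [ 19.   18.9  -5.7]]
```

View pics/w3.png

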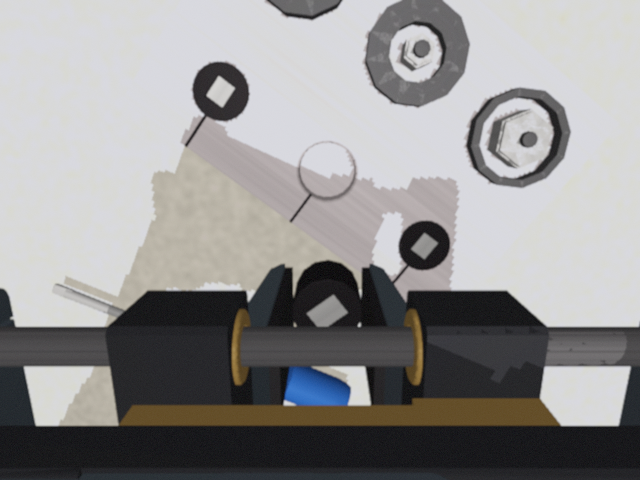

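The recess is at (327,170), the held puck at (327,300), and the middle nut at (418,50), which looks smaller than the one at (525,138). Next I measure the puck's centre in the tool frame.

Run:
```python
from h import *
D=np.load('pics/w3.npy');T=np.load('pics/w3T.npy');I=cv2.imread('pics/w3.png');m=env.camera_model('wrist');H=np.array(m['hand_eye']);Q=cloud(m,H,D)
M=(np.abs(Q[...,2]+16.5)<3)&(np.abs(Q[...,1])<16)&(np.arange(640)[None]>290)&(np.arange(640)[None]<364)
M[330:]=0
q=Q[M]; print(len(q),np.median(q[:,2]))
c,r=cv2.minEnclosingCircle(q[q[:,0]>-2][:,:2].astype(np.float32)); print(c,r, q[:,:2].max(0),q[:,:2].min(0))
for x0 in (0,4,8,12):
    s=q[abs(q[:,0]-x0)<1]; print(x0,s[:,1].min(),s[:,1].max())
# middle nut: heights near plate+15
P=cloud(m,T@H,D); n=np.array([570.7,6.8])
M=(abs(P[...,2]-40)<2.5)&(np.linalg.norm(P[...,:2]-n,axis=-1)<20); q=P[M]; print('nut',len(q),(q.max(0)+q.min(0))/2,np.ptp(q,axis=0),cv2.minAreaRect(q[:,:2].astype(np.float32)))
n2=T[:3,3]
M=(P[...,2]>22)&(P[...,2]<28)&(np.linalg.norm(P[...,:2]-n,axis=-1)<120)
M=(abs(P[...,2]-34)<2.5)&(np.linalg.norm(P[...,:2]-n,axis=-1)<27); q=P[M]; print('collar',cv2.minEnclosingCircle(q[:,:2].astype(np.float32)))
```

```text
3005 -16.543303212352583
(8.087246894836426, 1.0083708763122559) 17.64125633239746 [17.87094172 15.97021799] [ -7.67830023 -13.87689444]
0 -13.654166896691896 15.363064959888657
4 -13.735411111265481 15.458160566006171
8 -13.705967115536225 15.441403555762381
12 -13.718828548043009 15.538593249696868
nut 513 [570.45829675   7.67678434  40.019606  ] [15.42990715 15.28188136  4.94763947] ((570.4354858398438, 7.471535682678223), (13.946874618530273, 15.389309883117676), 46.18764877319336)
collar ((570.4448852539062, 7.418910026550293), 25.830646514892578)
```

Run:
```python
from h import *
D=np.load('pics/w3.npy');m=env.camera_model('wrist');H=np.array(m['hand_eye']);Q=cloud(m,H,D)
T=np.load('pics/w3T.npy')
for c in (305,316,327,338,349): print(c,[ (r,*np.round(Q[r,c],1)) for r in range(258,276,2) if Q[r,c,2]<0][:3])
# intensity edge -> puck top plane
I=cv2.imread('pics/w3.png').max(-1).astype(int)
pts=[]
for c in range(304,351,4):
    r=next(r for r in range(250,290) if I[r,c]<60 and I[r+1,c]<60); pts.append(at_z(m,H,(c,r),-16.5)[:2])
pts=np.array(pts)
from scipy.optimize import least_squares
s=least_squares(lambda p:np.linalg.norm(pts-p,axis=1)-15,[0,0]); print('puck centre in tool',s.x,np.abs(s.fun).max())
g=T[:3,:3]@[s.x[0],s.x[1],0]; print('TCP target xy', np.array([497,23.75])-g[:2]); plan([497-g[0],23.75-g[1],81])
```

```text
305 []
316 [(268, np.float64(13.0), np.float64(-3.8), np.float64(-0.1)), (270, np.float64(13.1), np.float64(-3.8), np.float64(-3.3)), (272, np.float64(13.1), np.float64(-3.7), np.float64(-5.9))]
327 [(268, np.float64(14.1), np.float64(1.1), np.float64(-3.3)), (270, np.float64(14.1), np.float64(1.1), np.float64(-6.2)), (272, np.float64(14.3), np.float64(1.1), np.float64(-9.4))]
338 [(270, np.float64(12.9), np.float64(6.0), np.float64(-2.5)), (272, np.float64(12.8), np.float64(5.9), np.float64(-5.1)), (274, np.float64(12.8), np.float64(5.8), np.float64(-7.6))]
349 []
puck centre in tool [5.98799259 0.9812334 ] 0.5277340721772354
TCP target xy [491.13540079  22.19265196]
yaw 24.3 tool offset m [ 0.0438  0.0008 -0.0002] spin 0 rows 0.7308154430394767
```

The side wall's depth gives a puck centre of about (-0.8, 1.05) mm in the tool. The move to the recess axis is (50.9, -0.25) mm.

arm_command --motion '[{"offset": [0.03,-0.0002,0],"spin": 0},{"offset": [0.0209,0,0],"spin": 0},{"offset": [0,0,0.03],"spin": 0},{"offset": [0,0,0.01],"spin": 0},{"offset": [0,0,0],"spin": 0}]'

```text
time_s: 7.82
ee_pos: [496.4, 25.2, 40.3]
ee_rot: [-180.0, 0.1, 24.3]
force: [-0.9, -0.1, -1.4]
gripper_width: 28.6
gripper_force: 20.0
```

arm_command --motion '[{"offset": [0,0,0.004],"spin": 0},{"offset": [0,0,0.004],"spin": 0},{"offset": [0,0,0.0],"spin": 0}]'

```text
time_s: 8.2
ee_pos: [497.0, 24.7, 32.9]
ee_rot: [180.0, 0.0, 24.2]
force: [-0.1, -0.5, -1.5]
gripper_width: 28.7
gripper_force: 20.0
```

It is already inside the mouth with no reaction, so I continue down.

arm_command --motion '[{"offset": [0,0,0.004],"spin": 0},{"offset": [0,0,0.004],"spin": 0},{"offset": [0,0,0.003],"spin": 0},{"offset": [0,0,0.002],"spin": 0},{"offset": [0,0,0.0],"spin": 0}]'

```text
time_s: 8.82
ee_pos: [496.9, 24.8, 20.6]
ee_rot: [180.0, 0.0, 24.2]
force: [-2.7, -1.0, 6.9]
gripper_width: 29.0
gripper_force: 20.0
```

arm_command --motion '[{"offset": [0,0,0.0015],"spin": 0},{"offset": [0,0,0.0],"spin": 0}]'

```text
time_s: 9.07
ee_pos: [497.0, 24.8, 20.5]
ee_rot: [180.0, -0.0, 24.2]
force: [-4.8, -0.0, 19.2]
gripper_width: 29.3
gripper_force: 20.0
```

Firm floor contact at the expected height. Next I release and rise.

arm_command --motion '[{"offset": [0,0,0],"spin": 0},{"offset": [0,0,0],"spin": 0},{"offset": [0,0,0],"spin": 0},{"offset": [0,0,-0.05],"spin": 0},{"offset": [0,0,-0.06],"spin": 0}]' --jaw 0.06

```text
time_s: 9.7
ee_pos: [496.1, 24.8, 128.3]
ee_rot: [-179.9, 0.2, 24.2]
force: [0.7, -0.2, 0.4]
gripper_width: 60.2
gripper_force: 0.0
```

Run:
```python
from h import *
T=pose();print(T[:3,3]);I,D=env.grab_frame('wrist'); m,C=cam('wrist',T); cv2.imwrite('pics/w4.png',I)
P=cloud(m,C,D); near=lambda c,r:np.linalg.norm(P[...,:2]-np.array(c),axis=-1)<r
q=P[near([497,24],18)&(P[...,2]>30)]; print('puck',len(q),np.percentile(q[:,2],[5,50,95]),cv2.minEnclosingCircle(q[:,:2].astype(np.float32)))
A=np.c_[q[:,:2]-[497,24],np.ones(len(q))]; print('slope',np.linalg.lstsq(A,q[:,2],rcond=None)[0])
q=P[near([497,24],40)&~near([497,24],22)]; print('plate',np.median(q[:,2]))
for c,h,r in [([570.5,7.5],40,14)]:
    q=P[near(c,r)&(abs(P[...,2]-h)<2.5)]; print('nut',len(q),cv2.minAreaRect(q[:,:2].astype(np.float32)))
q=P[near([570.5,7.5],28)&(abs(P[...,2]-34)<2.5)]; print('collar',cv2.minEnclosingCircle(q[:,:2].astype(np.float32)))
plan([485,-302,165],10)
```

```text
[496.08149512  24.77627521 128.26018054]
puck 1559 [35.57819865 37.21240882 38.35383095] ((496.70404052734375, 23.603273391723633), 14.997089385986328)
slope [-3.57854414e-02 -1.79649027e-02  3.70505212e+01]
plate 239.36002993636976
nut 298 ((570.5972290039062, 7.255849838256836), (15.171056747436523, 13.984892845153809), 81.10967254638672)
collar ((570.7267456054688, 7.566286563873291), 25.84084701538086)
yaw 24.2 tool offset m [-0.149   0.2915 -0.0285] spin 0.2483 rows 5.477152745948306
```

The puck is home, its top at z 37 and upright. The middle nut measures 14 mm across flats at (570.6, 7.4), so the small socket is the candidate. I move over the tray.

arm_command --motion '[{"offset": [-0.038,0.0433,-0.0065],"spin": 0},{"offset": [-0.038,0.0433,-0.0065],"spin": 0},{"offset": [-0.038,0.0433,-0.0065],"spin": 0},{"offset": [-0.038,0.0433,-0.0065],"spin": 0},{"offset": [-0.038,0.0433,-0.0065],"spin": 0}]'

```text
time_s: 10.38
ee_pos: [411.9, -252.3, 160.8]
ee_rot: [180.0, -0.0, 24.2]
force: [0.7, 0.0, -0.6]
gripper_width: 60.0
gripper_force: 0.0
```

arm_command --motion '[{"offset": [-0.038,0.0433,-0.0065],"spin": 0},{"offset": [0,0,0],"spin": 0.162},{"offset": [0,0,0],"spin": 0.161},{"offset": [0,0,0],"spin": 0}]'

```text
time_s: 10.88
ee_pos: [395.5, -305.8, 166.8]
ee_rot: [-180.0, 0.0, 5.8]
force: [0.2, 0.6, -0.3]
gripper_width: 59.9
gripper_force: 0.0
```

Run:
```python
from h import *
T=pose();st=env.state();print(st['time_s'],T[:3,3],st['ee_rot']);I,D=env.grab_frame('wrist'); m,C=cam('wrist',T); cv2.imwrite('pics/w5.png',I);np.save('pics/w5.npy',D);np.save('pics/w5T.npy',T)
P=cloud(m,C,D)
for t in ['socket_small','socket_middle','socket_large','tray']:
    for r in env.pinpoint('wrist',t)[:3]: print(t,round(r['score'],2),np.round(r['location']),np.round(at_z(m,C,r['location'],8),1))
M=(abs(P[...,2]-80)<4).astype(np.uint8); n,l,s,c=cv2.connectedComponentsWithStats(M)
for i in range(1,n):
    if s[i,4]>150:
        q=P[l==i]; b=q[:,:2].mean(0); print(s[i],'top',np.median(q[:,2]),cv2.minAreaRect(q[:,:2].astype(np.float32)))
        near=np.linalg.norm(P[...,:2]-b,axis=-1)<30
        for h in (38,): w=P[near&(abs(P[...,2]-h)<3)]; print('  cap',len(w),cv2.minEnclosingCircle(w[:,:2].astype(np.float32)) if len(w) else 0)
```

```text
10.875 [ 395.54653638 -305.77617071  166.84772987] [-1.79977789e+02  2.62543178e-02  5.79982254e+00]
socket_small 0.74 [334. 213.] [ 403.8 -311.9    8. ]
socket_middle 0.71 [327. 110.] [ 482.5 -297.5    8. ]
[ 309   84   42   43 1386] top 80.44193690748455 ((482.45562744140625, -299.1832275390625), (22.016088485717773, 21.92957305908203), 85.63455963134766)
  cap 87 ((481.6197509765625, -299.00726318359375), 13.715108871459961)
[ 317  215   36   36 1134] top 80.38682357982111 ((404.1030578613281, -310.7022399902344), (22.48447608947754, 22.001140594482422), 9.222150802612305)
  cap 13 ((414.3622741699219, -308.40008544921875), 10.318718910217285)
```

View pics/w5.png

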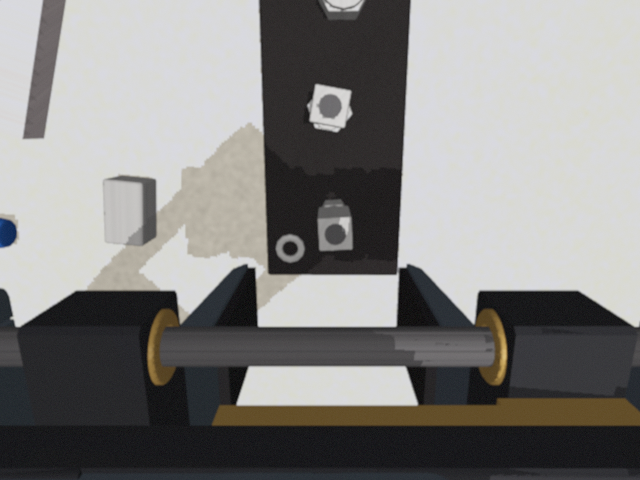

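The view shows the small socket at (334,230) with its barrel barely beyond the adapter, the middle one at (330,107), the large one at (343,5) and the washer at (290,248). I go down to the small one.

arm_command --motion '[{"offset": [0.009,0.0048,0.0],"spin": 0},{"offset": [0,0,0.045],"spin": -0.06},{"offset": [0,0,0.045],"spin": 0},{"offset": [0,0,0.041],"spin": 0},{"offset": [0,0,0],"spin": 0}]'

```text
time_s: 11.75
ee_pos: [403.9, -308.2, 33.9]
ee_rot: [-179.7, 0.3, 9.2]
force: [0.9, -0.1, 1.4]
gripper_width: 60.0
gripper_force: 0.0
```

arm_command --motion '[{"offset": [0,0,0],"spin": 0},{"offset": [0,0,0],"spin": 0},{"offset": [0,0,0],"spin": 0},{"offset": [0,0,0],"spin": 0}]' --jaw 0.01 --newtons 35

```text
time_s: 12.25
ee_pos: [405.5, -309.8, 37.1]
ee_rot: [179.9, -0.1, 9.2]
force: [-0.4, 0.5, 0.6]
gripper_width: 23.2
gripper_force: 0.0
```

arm_command --motion '[{"offset": [0,0,0],"spin": 0}]'

```text
time_s: 12.38
ee_pos: [405.5, -309.8, 37.0]
ee_rot: [179.9, -0.0, 9.2]
force: [-0.4, -0.4, 4.1]
gripper_width: 21.9
gripper_force: 35.0
```

Gripped at 22 mm. Next I lift it, carry it beside the middle nut and turn it to the nut's angle.

arm_command --motion '[{"offset": [0,0,-0.04],"spin": 0},{"offset": [0,0,-0.043],"spin": 0},{"offset": [0.0279,-0.0509,0],"spin": 0},{"offset": [0.0279,-0.0509,0],"spin": 0},{"offset": [0.0279,-0.0509,0],"spin": 0}]'

```text
time_s: 13.0
ee_pos: [463.6, -143.9, 119.3]
ee_rot: [180.0, -0.0, 9.1]
force: [0.9, 0.2, -1.4]
gripper_width: 21.7
gripper_force: 35.0
```

arm_command --motion '[{"offset": [0.0279,-0.0509,0],"spin": 0},{"offset": [0.0279,-0.0509,0],"spin": 0},{"offset": [0.0279,-0.0509,0],"spin": 0},{"offset": [0,0,0],"spin": 0.127},{"offset": [0,0,0],"spin": 0.127}]'

```text
time_s: 13.62
ee_pos: [521.5, 19.7, 118.8]
ee_rot: [180.0, 0.1, -5.5]
force: [-0.2, 0.5, -1.9]
gripper_width: 22.0
gripper_force: 35.0
```

arm_command --motion '[{"offset": [0,0,0],"spin": 0.126},{"offset": [0,0,0],"spin": 0},{"offset": [0,0,0],"spin": 0}]'

```text
time_s: 14.0
ee_pos: [521.6, 18.6, 119.1]
ee_rot: [180.0, 0.0, -12.5]
force: [-0.5, 0.2, -1.2]
gripper_width: 21.7
gripper_force: 35.0
```

Run:
```python
from h import *
T=pose();st=env.state();print(st['time_s'],T[:3,3],st['ee_rot'],st['gripper_width'],st['gripper_force'])
I,D=env.grab_frame('wrist'); m,C=cam('wrist',T); cv2.imwrite('pics/w6.png',I);np.save('pics/w6.npy',D);np.save('pics/w6T.npy',T)
H=np.array(m['hand_eye']);Q=cloud(m,H,D);P=cloud(m,C,D)
# nut and collar in tool frame
for r in env.pinpoint('wrist','nut_seat')[:2]: print('seat',r['score'],r['location'],at_z(m,C,r['location'],25))
c0=np.array([570.6,7.4]); near=lambda r:np.linalg.norm(P[...,:2]-c0,axis=-1)<r
for k,h,r in [('nut',40,14),('collar',34,28)]:
    q=Q[near(r)&(abs(P[...,2]-h)<2.5)]; print(k,len(q), cv2.minAreaRect(q[:,:2].astype(np.float32)),cv2.minEnclosingCircle(q[:,:2].astype(np.float32)))
M=(P[...,2]>18)&(P[...,2]<31); 
# socket in grip: points between fingers
M=(abs(Q[...,1]-1)<15)&(Q[...,2]<40)&(Q[...,2]>-40)&(Q[...,0]>0)
q=Q[M]
for lo in range(-40,40,8):
    w=q[(q[:,2]>=lo)&(q[:,2]<lo+8)]
    if len(w): print(lo,len(w),np.round(np.percentile(w[:,:2],[1,50,99],axis=0),1).tolist())
cv2.imwrite('pics/w6c.png',cv2.resize(I[0:340,150:600],None,fx=1.7,fy=1.7))
```

```text
14.0 [521.64404284  18.56062512 119.12020925] [ 1.79989019e+02  2.80039878e-02 -1.25228778e+01] 21.660763599776043 34.99968230724335
seat 0.86 [328.4, 165.8] [570.9551456    6.26565413  25.        ]
nut 302 ((50.590980529785156, 0.3924832344055176), (13.427412986755371, 15.841458320617676), 0.2837177813053131) ((50.54243850708008, 0.3921929895877838), 7.921272277832031)
collar 3720 ((50.4534912109375, 0.3606128692626953), (49.82746887207031, 49.79686737060547), 89.95448303222656) ((50.39452362060547, 0.3549862205982208), 25.8205623626709)
-40 791 [[8.8, -13.6], [9.7, 1.0], [19.4, 15.6]]
-32 655 [[8.9, -13.7], [9.6, 1.0], [19.3, 15.4]]
-24 580 [[8.8, -13.5], [9.7, 1.1], [19.4, 15.6]]
-16 466 [[8.8, -13.6], [9.6, 0.7], [19.2, 15.6]]
-8 238 [[8.9, -10.7], [9.5, -0.2], [10.0, 10.6]]
0 208 [[7.1, -7.6], [9.0, -0.2], [9.9, 7.3]]
8 183 [[4.0, -9.0], [9.3, -0.2], [9.8, 9.0]]
16 202 [[1.4, -10.4], [9.3, 0.3], [9.9, 10.9]]
24 114 [[0.1, -11.4], [9.3, 0.1], [9.8, 11.6]]
```

View pics/w6c.png

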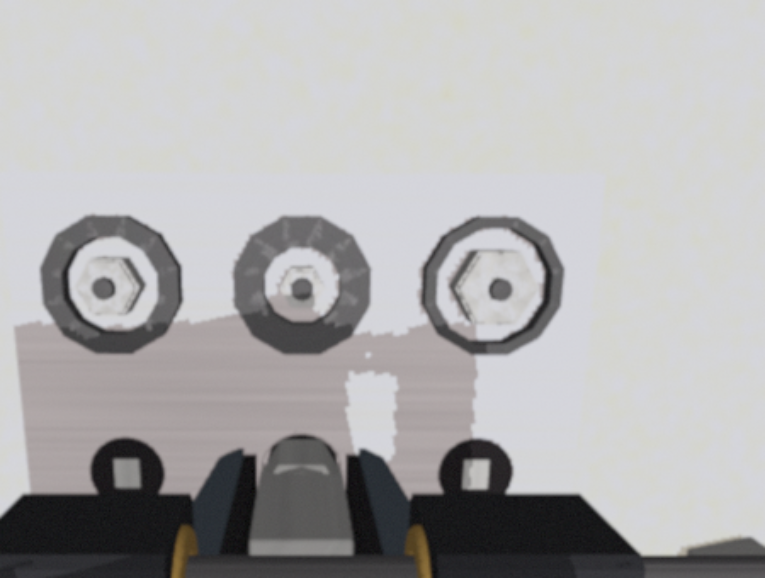

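The middle nut is at crop (302,287), flats across tool x and smaller than both neighbours. The held socket's front flat faces x, so the hexes are aligned. The move to the nut's axis is (51.9, 0.3) mm.

arm_command --motion '[{"offset": [0.03,0.0003,0],"spin": 0},{"offset": [0.0219,0,0],"spin": 0},{"offset": [0,0,0.03],"spin": 0},{"offset": [0,0,0.012],"spin": 0},{"offset": [0,0,0],"spin": 0}]'

```text
time_s: 14.72
ee_pos: [571.5, 7.0, 76.5]
ee_rot: [180.0, 0.1, -12.6]
force: [0.1, -0.2, -2.4]
gripper_width: 22.0
gripper_force: 35.0
```

arm_command --motion '[{"offset": [0,0,0.003],"spin": 0},{"offset": [0,0,0.003],"spin": 0},{"offset": [0,0,0.003],"spin": 0},{"offset": [0,0,0],"spin": 0}]'

```text
time_s: 15.22
ee_pos: [572.3, 7.0, 68.3]
ee_rot: [180.0, 0.0, -12.6]
force: [0.3, -0.7, -2.0]
gripper_width: 21.8
gripper_force: 35.0
```

Contact with the nut's top would come near TCP z 69. I continue slowly.

arm_command --motion '[{"offset": [0,0,0.002],"spin": 0},{"offset": [0,0,0.002],"spin": 0},{"offset": [0,0,0],"spin": 0}]'

```text
time_s: 15.6
ee_pos: [572.3, 7.0, 64.1]
ee_rot: [180.0, 0.0, -12.6]
force: [0.0, 0.5, -1.0]
gripper_width: 21.7
gripper_force: 35.0
```

It is past the nut's top without force, so it fits. I go on down to the seat.

arm_command --motion '[{"offset": [0,0,0.003],"spin": 0},{"offset": [0,0,0.003],"spin": 0},{"offset": [0,0,0.002],"spin": 0},{"offset": [0,0,0],"spin": 0}]'

```text
time_s: 16.1
ee_pos: [572.3, 7.0, 56.1]
ee_rot: [180.0, 0.0, -12.6]
force: [-0.3, -0.2, -1.8]
gripper_width: 21.8
gripper_force: 35.0
```

arm_command --motion '[{"offset": [0,0,0.0015],"spin": 0},{"offset": [0,0,0.001],"spin": 0},{"offset": [0,0,0],"spin": 0}]'

```text
time_s: 16.48
ee_pos: [572.5, 7.0, 54.1]
ee_rot: [180.0, -0.0, -12.6]
force: [-0.8, -0.2, -0.0]
gripper_width: 22.0
gripper_force: 35.0
```

arm_command --motion '[{"offset": [0,0,0.0015],"spin": 0},{"offset": [0,0,0],"spin": 0}]'

```text
time_s: 16.73
ee_pos: [572.6, 7.0, 54.0]
ee_rot: [-180.0, -0.0, -12.6]
force: [-3.6, 0.4, 10.2]
gripper_width: 22.1
gripper_force: 35.0
```

Seated at 54.0 mm as predicted, with 10 N of push. I'll hold, check the scene and hand in.

arm_command --motion '[{"offset": [0,0,0.0005],"spin": 0},{"offset": [0,0,0],"spin": 0},{"offset": [0,0,0],"spin": 0},{"offset": [0,0,0],"spin": 0}]'

```text
time_s: 17.23
ee_pos: [572.6, 7.0, 54.0]
ee_rot: [-180.0, -0.1, -12.6]
force: [-3.8, 0.4, 12.0]
gripper_width: 22.1
gripper_force: 35.0
```

Run:
```python
from h import *
I,D=env.grab_frame('side'); J,_=env.grab_frame('scene')
cv2.imwrite('pics/end.png',np.hstack([I[120:420,180:480],J[180:480,120:420]]))
```

```text
(no output)
```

View pics/end.png

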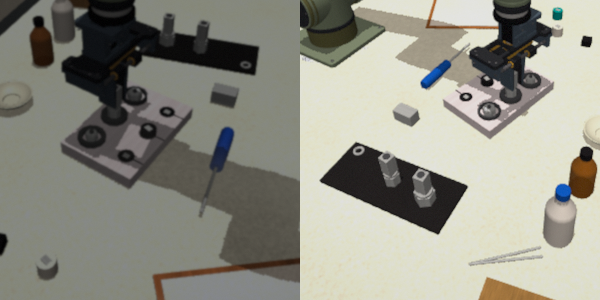

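The picture shows the puck home in the holder at (148,130), the socket down on the middle nut at (113,110), and the two other sockets upright on the tray at (390,168) and (424,187).

```bash
python3 -c "
from workcell import env
print(env.job_done())"
```

```text
the job is handed in; nothing more can be done
None
```

The job is handed in, with no verdict returned: the puck is home in the recess and released, the small socket is gripped and fully down on the middle 14 mm nut with about 12 N of push, and the other two sockets stand upright on the tray; it took about 17 s of the 61 s allowed.

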